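# Oil the hinge pins and pin the straps to a shutter

## Robot

A 6-joint arm with a two-finger parallel gripper is mounted at the origin on the work surface. World frame = base frame: x ahead of the robot, y to its left, z up, the work surface at z = 0. Lengths are in m, angles in rad, forces in N, time in s.
With the tool pointing down it reaches from about 0.325 to 0.775 m from the base axis. Payload 5.5 kg.
Tool frame: the origin (TCP) lies between the finger pads; the fingertips stand 14 mm ahead of it and the grasp point (between the pads) lies 5 mm behind it (ctrl.tip_extent is the distance from the TCP to the fingertips, in m); z points along the fingers, y is the line along which they close (so a half turn about z gives the same grasp; the last joint's range is limited). The gripper opens to 85 mm and grips with 20 to 120 N. Pads are 22 mm wide; open, the fingers measure 114 mm over their backs; the gripper's body (76 mm by 85 mm) begins 54 mm behind the grasp point. The pads swing forward as they close: fully open they stand 13 mm farther back than shut.
Start: joints at [-1.188, 0.091, 1.231, -0, 1.82, -0.057], TCP at [0.255, -0.543, 0.245] pointing down, gripper open.
Joint ranges: [-2.87, 2.87], [-0.86, 2.18], [0.17, 2.46], [-1.51, 4.65], [0.06, 2.69], [-2.65, 2.65]. Speed limits (rad/s): [2.57, 2.57, 3.01, 3.14, 3.14, 3.14].

## Interface

Orientations are given as a unit quaternion [x, y, z, w].
In Python, from rig import ctrl gives the robot as it stands. The module is installed in compiled form; this text tells all that it offers.
- The arm moves only by the tool arm_command, never from a script. Its argument "deltas" is a list of rows, each a list of 7 numbers: the turn, a rotation vector about the tool's x, y, z in units of 10 degrees (1.0 is 10 degrees), then the shift along the tool's x, y, z in units of 40 mm (1.0 is 40 mm), then the gripper command: -1 is shut, 1 is fully open, values between are in proportion. In form: [[wx, wy, wz, x, y, z, grip], ...]. A call has 1 to 12 rows; each row shifts and turns the commanded pose from where the row before left it, along the tool's axes as they then stand; what a row does not reach is not made up. A row lasts 1/8 s, in which the tool goes at most 62.5 mm and 10.7 degrees, less where a joint would pass 70% of its speed; a pose out of reach is approached as far as the arm can. A call is refused whole if a number of a shift passes 1 or a number of a turn 1, either way. A call with a gripper value outside its range is refused whole. The fingers move at their own pace and stop on an object; "grip_force" is the grip in N (left out, the last holds). Time passes only in rows, so rows that do not move let the fingers close. It gives the time, the measured TCP pose, the force, the opening and the grip force at its end, in the units of the state.
- ctrl.get_obs(): the state, without advancing time (a new reading comes with each control period).
- ctrl.get_image(name): name is "scene" or "top" or "wrist"; returns a dict with "color" (400x640x3 uint8, blue, green, red), "range_z" (400x640 float32, m along the optical axis (not along the pixel's ray), 0 where there is no reading), "intrinsics" (3x3 intrinsics, pixels), "extrinsics" (4x4, takes a point from world to camera coordinates). Camera axes: x right, y up, looking along -z (the intrinsics and any distortion apply to the point x, -y, -z); pixel columns grow to the right and rows downward; lengths in m; the calibration is good to about 2 mm. The wrist camera is an equidistant fisheye: a pixel r from the principal point sees the ray r / f radians off the axis. A picture is of the moment at which its call begins.
- ctrl.sign_off(): hands the job in; it is judged then, once.
Trained networks look in a picture, given as the dict that the camera call returned (one of the last four; its "shot" number tells which), for a name from the list of things; names that differ only in an ending like _2 or _b are one class to them, and where a whole thing is asked for, a point or a joint stands for the part that bears it (a point fixed in the world has none). Each returns a list of dicts, best first, with "p" (0 to 1); they miss things now and then, are a little off and sometimes report something else, mostly with a low value. They report only what shows in the picture. A call takes as long as a camera call.
- ctrl.boxes_of(picture, thing): "point" ([x, y, z] in m, in the coordinates of the camera as it stood for that picture, good to about 4 mm: the middle of the surface that is visible of it).
- ctrl.pinpoint(picture, thing): "point" ([x, y, z] in m, in the coordinates of the camera as it stood for that picture, good to about 4 mm: a listed point, or the origin of a listed thing).
The state is a dict: "time_s": time; "joint_pos": joint angles; "qd": joint speeds; "effort": joint torques, N m; "tcp_pos": TCP position; "ee_rot": TCP orientation; "contact_force": force on the tool from outside, world axes, zero at the start; "moment": the same for the moment, N m; "gripper_width": opening from 0.0 (shut) to 1.0 (fully open); "gripper_force": force on a finger pad.
Only numpy, scipy, OpenCV 4.12 (cv2) and the standard library are available. Lean on these libraries where they do the work, as an engineer would, in place of code of your own. Each camera call takes 0.05 s, during which the arm holds its last target. There are 200 camera calls.

## Task

Before any pin leaves the rack, press the red nozzle of the spray can right down to oil the pins and let it come back up. Then pin every black strap on the bench to the shutter: lay it flat across the stile, eye over a free seat and tail pointing inwards over the shutter, square to the edge, and push one of the oiled pins through the eye into the seat until its head is fully home on the strap. Leave spare pins standing in the rack, let go of everything, and do not disturb the other things on the bench.

Things in the scene. Friction and masses are not known exactly. Their poses are not given: they have to be found in the camera images.
- shutter: Teal louvred shutter lying flat on the bench, fixed, 40 mm thick, 420 mm along y. Its near edge, facing the robot, is a solid stile from x = -30 to +88 mm, with four bright metal seats (44 mm squares, flush) 84 mm apart along y at x = 0. Origin: on the bench under the middle of the row; x points across the stile away from the robot, y along the row.
- seat1 (a point): Mouth of the pin hole of seat 1, on top of the shutter (z = 40 mm), 13 mm across; axes as the shutter's. 22 mm down a friction plug fills the hole: a pin slides in freely until its nose meets it, the last 12 mm must be pushed with 5 to 7 N, and the plug stays where it is pushed.
- seat2 (a point): Mouth of the pin hole of seat 2, on top of the shutter (z = 40 mm), 13 mm across; axes as the shutter's. Same hole and plug as seat1.
- seat3 (a point): Mouth of the pin hole of seat 3, on top of the shutter (z = 40 mm), 13 mm across; axes as the shutter's. Same hole and plug as seat1.
- seat4 (a point): Mouth of the pin hole of seat 4, on top of the shutter (z = 40 mm), 13 mm across; axes as the shutter's. Same hole and plug as seat1.
- strap1: Black iron hinge strap, loose, flat bar 100 x 32 x 10 mm, about 0.18 kg (may be absent); origin at the centre of its underside, x along its length towards the plain tail end, z up. Two bright rivets mark the tail half. Its eye is a 13 mm through hole, 32 mm from the middle on the -x side.
- strap2: Black iron hinge strap, loose, flat bar 100 x 32 x 10 mm, about 0.18 kg (may be absent); origin at the centre of its underside, x along its length towards the plain tail end, z up. Two bright rivets mark the tail half. Its eye is a 13 mm through hole, 32 mm from the middle on the -x side.
- strap3: Black iron hinge strap, loose, flat bar 100 x 32 x 10 mm, about 0.18 kg (may be absent); origin at the centre of its underside, x along its length towards the plain tail end, z up. Two bright rivets mark the tail half. Its eye is a 13 mm through hole, 32 mm from the middle on the -x side.
- strap4: Black iron hinge strap, loose, flat bar 100 x 32 x 10 mm, about 0.18 kg (may be absent); origin at the centre of its underside, x along its length towards the plain tail end, z up. Two bright rivets mark the tail half. Its eye is a 13 mm through hole, 32 mm from the middle on the -x side.
- pin1: Hinge pin: steel shaft 10 mm across and 44 mm long (the last 10 mm tapers to a 4 mm nose) under a brass head 18 mm across and 26 mm tall; 70 mm overall, 60 g. Origin at the nose, z along the pin up to the head. It starts upright in the oiling stand, head resting on the rack, nose 6 mm above the bench; home through a strap its head rests on the strap and the nose is again 6 mm above the bench.
- pin2: Hinge pin: steel shaft 10 mm across and 44 mm long (the last 10 mm tapers to a 4 mm nose) under a brass head 18 mm across and 26 mm tall; 70 mm overall, 60 g. Origin at the nose, z along the pin up to the head. It starts upright in the oiling stand, head resting on the rack, nose 6 mm above the bench; home through a strap its head rests on the strap and the nose is again 6 mm above the bench.
- pin3: Hinge pin: steel shaft 10 mm across and 44 mm long (the last 10 mm tapers to a 4 mm nose) under a brass head 18 mm across and 26 mm tall; 70 mm overall, 60 g. Origin at the nose, z along the pin up to the head. It starts upright in the oiling stand, head resting on the rack, nose 6 mm above the bench; home through a strap its head rests on the strap and the nose is again 6 mm above the bench.
- pin4: Hinge pin: steel shaft 10 mm across and 44 mm long (the last 10 mm tapers to a 4 mm nose) under a brass head 18 mm across and 26 mm tall; 70 mm overall, 60 g. Origin at the nose, z along the pin up to the head. It starts upright in the oiling stand, head resting on the rack, nose 6 mm above the bench; home through a strap its head rests on the strap and the nose is again 6 mm above the bench.
- stand: Oiling stand, fixed: a wooden rack 200 (x) x 50 (y) x 50 mm high with four 13 mm through holes at x = -75, -25, 25, 75 mm, y = 0, one pin in each; a yellow spray can, 52 mm across and 140 mm tall, is clamped upright beside it with its axis at x = 0, y = +100 mm. Origin on the bench under the centre of the rack.
- nozzle (a joint): Red sprung nozzle cap on top of the spray can, 28 mm across: 0 m = up, 0.006 m = fully pressed down; it begins to move at about 2 N, is down at about 7 N and springs back by itself.
- nozzle_top (a point): Centre of the top of the nozzle cap, 172 mm above the bench when up.
- battery: Bystander: yellow and black tool battery, 75 x 110 x 57 mm, lying on the louvres of the shutter; origin centre of its underside.
- screwdriver: Bystander: screwdriver lying on the bench between the straps and the oiling stand, about 200 mm long, along its x axis.
- tin: Bystander: yellow solvent tin, 80 mm across, 150 mm tall; origin centre of its underside.
- brush: Bystander: hand brush lying on the bench at the side of the shutter; long axis x.
- offcut: Bystander: offcut of pale wood, 120 x 50 x 22 mm, lying between stand and shutter; origin centre of its underside.

How it is judged:
By the outcome, as a careful person would: the job done as asked, in the order asked, and still so for the second after the job is handed in, with the robot touching nothing.
Of strap1, strap2, strap3, strap4 only 3 to 4 are there at a start; the rules pass over those that are not, and their reading is None.
At some moment in a run one of strap1, strap2, strap3, strap4 may be knocked a few centimetres aside while the robot is not near it.
It also fails if it takes over 210 s, if anything falls off the work surface, if the arm or the gripper's body presses on something with over 40 N, if the wrist force passes 120 N, or if a joint passes its speed limit or range.

## Working session

There is one attempt and no reset: what is moved stays moved. The work goes in short steps, Python scripts to look and compute and a tool call to move; the robot and the scene stay as the last step left them, time stands still between calls to the robot, and variables do not carry over. Pictures are saved under pics/ and viewed, at most 14 in all, crops included, and the job is handed in when it is done.

Besides the shell and the picture viewer there is one more tool, called after ">>>" as a command line: name --pt "numbers of a row" for each row, then --argument value for the rest. arm_command: Moves the arm, as the interface text tells. Its arguments: {"type":"object","properties":{"deltas":{"type":"array","items":{"type":"array","items":{"type":"number"}}},"grip_force":{"type":"number"}},"required":["deltas"]}

```bash
mkdir -p pics; cat > h.py <<'E'
import numpy as np, cv2
from rig import ctrl
from scipy.spatial.transform import Rotation as R
def w(pic,p):
    E=np.array(pic['extrinsics']); return (np.linalg.inv(E)@np.r_[p,1])[:3]
def pix(pic,u,v,z=None):
    "pixel -> world (pinhole), at range_z or on plane z"
    K=np.array(pic['intrinsics']); E=np.linalg.inv(np.array(pic['extrinsics']))
    d=np.array([(u-K[0,2])/K[0,0],-(v-K[1,2])/K[1,1],-1.])
    if z is None: return (E@np.r_[d*pic['range_z'][int(v),int(u)],1])[:3]
    o=E[:3,3]; dw=E[:3,:3]@d; return o+dw*(z-o[2])/dw[2]
def find(pic,n,f='pinpoint',pm=.2):
    return [(round(r['p'],2),(w(pic,r['point'])*1000).round().tolist()) for r in getattr(ctrl,f)(pic,n) if r['p']>pm]
E
python3 - <<'E'
from h import *
for n in('top','scene'):
    p=ctrl.get_image(n); cv2.imwrite(f'pics/{n}0.png',p['color'])
    for t in ['strap1','pin1','seat1','seat2','seat3','seat4','shutter','stand','nozzle_top','battery','screwdriver','tin','brush','offcut']: print(n,t,find(p,t))
print(ctrl.get_obs(), ctrl.tip_extent)
E
```

```text
top strap1 [(0.89, [447.0, -279.0, -3.0]), (0.74, [463.0, -179.0, -5.0]), (0.7, [446.0, -63.0, 4.0]), (0.62, [460.0, 25.0, -4.0]), (0.49, [566.0, 269.0, 8.0])]
top pin1 [(0.55, [462.0, 294.0, 8.0]), (0.48, [414.0, 303.0, 5.0]), (0.44, [562.0, 271.0, 9.0]), (0.4, [516.0, 282.0, 6.0]), (0.25, [426.0, 136.0, -2.0])]
top seat1 [(0.88, [560.0, -248.0, 42.0]), (0.86, [573.0, -166.0, 40.0]), (0.63, [576.0, 3.0, 39.0]), (0.6, [578.0, -77.0, 41.0])]
top seat2 [(0.88, [560.0, -248.0, 42.0]), (0.86, [573.0, -166.0, 40.0]), (0.63, [576.0, 3.0, 39.0]), (0.6, [578.0, -77.0, 41.0])]
top seat3 [(0.88, [560.0, -248.0, 42.0]), (0.86, [573.0, -166.0, 40.0]), (0.63, [576.0, 3.0, 39.0]), (0.6, [578.0, -77.0, 41.0])]
top seat4 [(0.88, [560.0, -248.0, 42.0]), (0.86, [573.0, -166.0, 40.0]), (0.63, [576.0, 3.0, 39.0]), (0.6, [578.0, -77.0, 41.0])]
top shutter [(0.82, [574.0, -121.0, -1.0]), (0.29, [570.0, -439.0, 5.0])]
top stand [(0.63, [487.0, 292.0, -1.0]), (0.37, [465.0, 296.0, 5.0])]
top nozzle_top [(0.55, [509.0, 385.0, 172.0]), (0.26, [446.0, -505.0, 1.0])]
top battery [(0.69, [709.0, -154.0, 39.0]), 
[... 1642 characters left out ...]
me_s': 1.5, 'joint_pos': array([-1.18771383e+00,  9.10837490e-02,  1.23072348e+00,  4.12768887e-06,
        1.81976500e+00, -5.66871897e-02]), 'qd': array([ 0.00011132,  0.00054623,  0.0005589 , -0.00143096, -0.00105921,
        0.00139085]), 'effort': array([ 2.01651796e-04, -4.58453858e+01, -4.18085253e+01,  2.99847375e-05,
        7.49969313e-04, -7.82445682e-06]), 'tcp_pos': array([ 0.25545163, -0.54292278,  0.24527168]), 'ee_rot': array([9.75922462e-01, 2.18117739e-01, 3.63304652e-06, 9.75273998e-06]), 'contact_force': array([-0.08585485, -0.2629408 ,  0.16107489]), 'moment': array([-0.03863514,  0.01972215,  0.02912033]), 'gripper_force': 0.0, 'gripper_width': 0.9976758917295612} 0.014
```

View pics/top0.png

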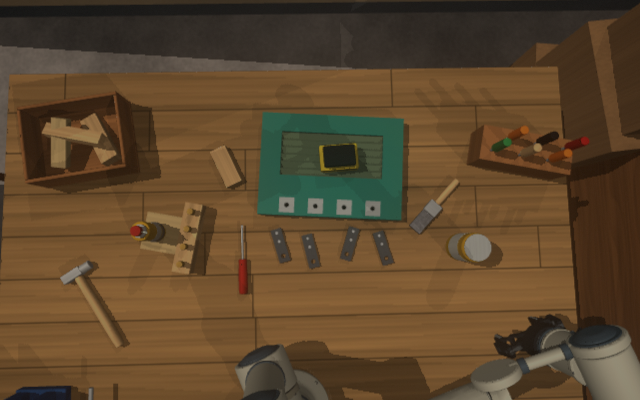

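View pics/scene0.png

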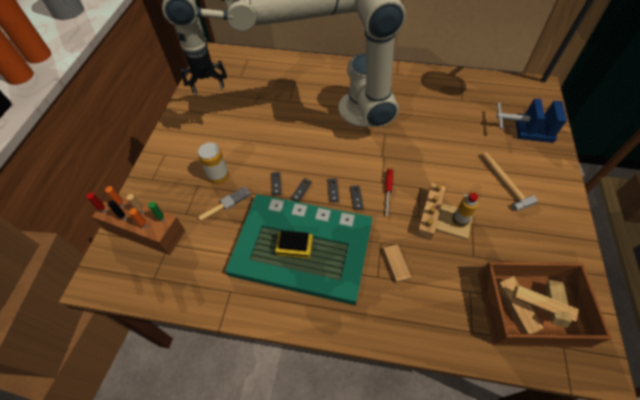

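The top view shows four straps near (281,245), (311,250), (350,243) and (383,247). The seats are along v≈206, the stand is at (188,240) and the nozzle at (138,231).

```bash
python3 - <<'E'
from h import *
p=ctrl.get_image('top'); c=p['color']
cv2.imwrite('pics/crop1.png',cv2.resize(c[190:275,265:400],None,fx=5.9,fy=5.9,interpolation=cv2.INTER_CUBIC))
hsv=cv2.cvtColor(c,cv2.COLOR_BGR2HSV)
g=cv2.cvtColor(c,cv2.COLOR_BGR2GRAY)
m=((hsv[...,1]<60)&(g>120)).astype('uint8'); m[:195]=0;m[218:]=0;m[:,:275]=0;m[:,385:]=0
n,l,s,ce=cv2.connectedComponentsWithStats(m)
P=[]
for i in range(1,n):
    if s[i,4]>60: q=pix(p,*ce[i],.04)*1000; P.append(q); print('seat',ce[i].round(1),s[i,4],q.round(1))
P=np.array(P); P=P[np.argsort(P[:,1])]; d=P[-1]-P[0]; print(np.degrees(np.arctan2(-d[0],d[1])),np.linalg.norm(d)/3)
b=c.astype(int); m=((hsv[...,1]<80)&(g<150)).astype('uint8'); m[:224]=0;m[272:]=0;m[:,:268]=0;m[:,400:]=0
m=cv2.morphologyEx(m,cv2.MORPH_CLOSE,np.ones((3,3)))
n,l,s,ce=cv2.connectedComponentsWithStats(m)
for i in range(1,n):
    if s[i,4]>150:
        r=cv2.minAreaRect(np.argwhere(l==i)[:,::-1].astype('float32'));bx=cv2.boxPoints(r)
        q=np.array([pix(p,*k,.01)*1000 for k in bx]); e=[q[1]-q[0],q[2]-q[1]]; e=max(e,key=np.linalg.norm)
        if e[0]<0:e=-e
        print('strap',ce[i].round(1),q.mean(0).round(1),np.linalg.norm(e).round(),np.degrees(np.arctan2(e[1],e[0])).round(1))
E
```

```text
seat [286.1 204.5] 183 [579.5   4.2  40. ]
seat [314.8 205.4] 179 [575.3 -79.2  40. ]
seat [343.5 206.6] 167 [ 570.2 -162.7   40. ]
-3.198642847628942 55.72752812857305
strap [349.5 242.7] [ 463.3 -179.4   10. ] 97.0 -17.9
strap [279.8 244.5] [462.6  25.6  10. ] 98.0 15.6
strap [382.4 247.2] [ 448.4 -278.3   10. ] 98.0 16.6
strap [310.1 249.8] [444.3 -63.2  10. ] 98.0 12.9
```

View pics/crop1.png

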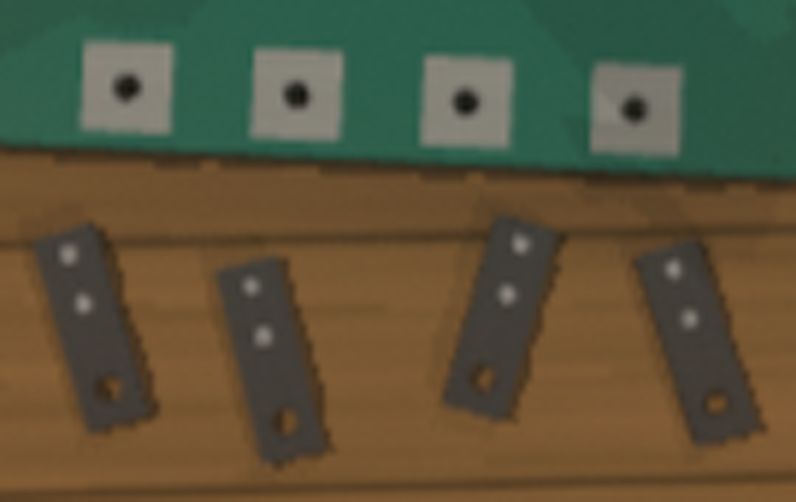

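All four straps lie with their tails towards the shutter. The row of seats gives a shutter yaw of about -3.2°. First the nozzle.

>>> arm_command --pt "0 0 0.84 0 0 0 -1" --pt "0 0 0.84 0 0 0 -1" --pt "0 0 0.84 0 0 0 -1" --pt "0 0 0 0.26 -0.95 0 -1" --pt "0 0 0 0.26 -0.95 0 -1" --pt "0 0 0 0.26 -0.95 0 -1" --pt "0 0 0 0.26 -0.95 0 -1" --pt "0 0 0 0.26 -0.95 0 -1" --pt "0 0 0 0.26 -0.95 0 -1" --pt "0 0 0 0.26 -0.95 0 -1" --pt "0 0 0 0.26 -0.95 0 -1" --pt "0 0 0 0.26 -0.95 0 -1"

```text
time_s: 3.05
tcp_pos: [0.3492, -0.1997, 0.2455]
ee_rot: [1.0, -0.0, 0.0, 0.0]
contact_force: [0.3, 0.8, 0.5]
gripper_width: -0.0
gripper_force: 0.0
```

>>> arm_command --pt "0 0 0 0.26 -0.95 0 -1" --pt "0 0 0 0.26 -0.95 0 -1" --pt "0 0 0 0.26 -0.95 0 -1" --pt "0 0 0 0.26 -0.95 0 -1" --pt "0 0 0 0.26 -0.95 0 -1" --pt "0 0 0 0.26 -0.95 0 -1" --pt "0 0 0 0.26 -0.95 0 -1" --pt "0 0 0 0.26 -0.95 0 -1" --pt "0 0 0 0.26 -0.95 0 -1" --pt "0 0 0 0.26 -0.95 0 -1" --pt "0 0 0 0.26 -0.95 0 -1"

```text
time_s: 4.42
tcp_pos: [0.4637, 0.2184, 0.2454]
ee_rot: [1.0, 0.0, 0.0, -0.0]
contact_force: [0.4, 0.1, 0.4]
gripper_width: -0.004
gripper_force: 0.0
```

```bash
python3 - <<'E'
from h import *
p=ctrl.get_image('wrist'); cv2.imwrite('pics/w1.png',p['color']); print(ctrl.get_obs()['tcp_pos'])
for t in ['nozzle_top','pin1','stand','strap1','seat1']: print(t,find(p,t))
print(p['intrinsics'],p['extrinsics'])
E
```

```text
[0.4639278  0.22204876 0.24447703]
nozzle_top [(0.76, [511.0, 388.0, 172.0]), (0.31, [717.0, -148.0, 38.0])]
pin1 [(0.81, [564.0, 276.0, 7.0]), (0.7, [517.0, 284.0, 4.0]), (0.61, [469.0, 298.0, 6.0]), (0.59, [420.0, 303.0, 4.0])]
stand [(0.7, [488.0, 292.0, -2.0])]
strap1 [(0.81, [448.0, -62.0, -2.0]), (0.8, [460.0, 30.0, 2.0]), (0.22, [469.0, 299.0, 8.0])]
seat1 [(0.88, [565.0, -244.0, 37.0]), (0.84, [584.0, 9.0, 37.0]), (0.8, [579.0, -79.0, 35.0]), (0.56, [570.0, -159.0, 39.0])]
[[309.70691629   0.         317.78236679]
 [  0.         309.70691629 204.37323732]
 [  0.           0.           1.        ]] [[-4.48490130e-05 -9.99999863e-01 -5.21282466e-04  2.18786626e-01]
 [ 9.56789855e-01  1.08667587e-04 -2.90780262e-01 -4.05996830e-01]
 [ 2.90780279e-01 -5.11798983e-04  9.56789719e-01 -5.13127318e-01]
 [ 0.00000000e+00  0.00000000e+00  0.00000000e+00  1.00000000e+00]]
```

View pics/w1.png

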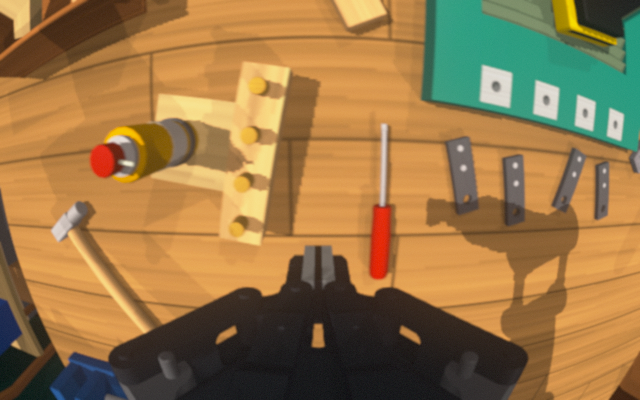

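The wrist picture shows the nozzle cap at (105,160), the four pin heads at (237..258, 85..228) and the straps on the right, which agrees with the estimates.

>>> arm_command --pt "0 0 0 0.23 -0.82 0 -1" --pt "0 0 0 0.23 -0.82 0 -1" --pt "0 0 0 0.23 -0.82 0 -1" --pt "0 0 0 0.23 -0.82 0 -1" --pt "0 0 0 0.23 -0.82 0 -1" --pt "0 0 0 0 0 0.5 -1" --pt "0 0 0 0 0 0.5 -1" --pt "0 0 0 0 0 0.25 -1" --pt "0 0 0 0 0 0 -1"

```text
time_s: 5.85
tcp_pos: [0.5092, 0.3802, 0.1944]
ee_rot: [1.0, -0.0, -0.001, 0.0]
contact_force: [0.5, 0.6, 0.3]
gripper_width: -0.001
gripper_force: 0.0
```

>>> arm_command --pt "0 0 0 0 0 0.1 -1" --pt "0 0 0 0 0 0.05 -1" --pt "0 0 0 0 0 0.05 -1" --pt "0 0 0 0 0 0.05 -1" --pt "0 0 0 0 0 0.05 -1" --pt "0 0 0 0 0 0.05 -1" --pt "0 0 0 0 0 0 -1"

```text
time_s: 6.72
tcp_pos: [0.5096, 0.3812, 0.182]
ee_rot: [1.0, -0.0, 0.0, -0.0]
contact_force: [-1.4, -0.8, 5.0]
gripper_width: 0.003
gripper_force: 2.6
```

>>> arm_command --pt "0 0 0 0 0 0.05 -1" --pt "0 0 0 0 0 0.05 -1" --pt "0 0 0 0 0 0.05 -1" --pt "0 0 0 0 0 0 -1" --pt "0 0 0 0 0 0 -1"

```text
time_s: 7.35
tcp_pos: [0.5096, 0.3812, 0.1799]
ee_rot: [1.0, 0.0, 0.002, -0.001]
contact_force: [-6.1, -4.3, 17.3]
gripper_width: -0.001
gripper_force: 8.6
```

The nozzle bottomed out: 17 N with no further travel. I'll release it and go to the first strap.

>>> arm_command --pt "0 0 0 0 0 -0.1 -1" --pt "0 0 0 0 0 -0.1 -1" --pt "0 0 0 0 0 -0.7 -1" --pt "0 0 0 0 0 -0.7 -1" --pt "0 0 0 -0.12 0.9 0 0.5" --pt "0 0 0 -0.12 0.9 0 0.5" --pt "0 0 0 -0.12 0.9 0 0.5" --pt "0 0 0 -0.12 0.9 0 0.5" --pt "0 0 0 -0.12 0.9 0 0.5" --pt "0 0 0 -0.12 0.9 0 0.5" --pt "0 0 0 -0.12 0.9 0 0.5" --pt "0 0 0 -0.12 0.9 0 0.5"

```text
time_s: 8.85
tcp_pos: [0.4708, 0.092, 0.2385]
ee_rot: [1.0, 0.0, -0.0, 0.0]
contact_force: [-0.1, -0.1, 0.9]
gripper_width: 0.751
gripper_force: 0.0
```

>>> arm_command --pt "0 0 0 -0.12 0.8 0.4 0.5" --pt "0 0 0 -0.12 0.8 0.4 0.5" --pt "0 0 -0.78 0 0 0.8 0.5" --pt "0 0 -0.78 0 0 0.8 0.5" --pt "0 0 0 0 0 0 0.5" --pt "0 0 0 0 0 0 0.5"

```text
time_s: 9.6
tcp_pos: [0.4618, 0.0292, 0.1443]
ee_rot: [0.991, 0.134, 0.0, 0.0]
contact_force: [-0.3, -0.9, 1.0]
gripper_width: 0.75
gripper_force: 0.0
```

```bash
cat >> h.py <<'E'
def fish(pic,u,v,z):
    K=np.array(pic['intrinsics']); E=np.linalg.inv(np.array(pic['extrinsics']))
    a=np.array([u-K[0,2],v-K[1,2]]); r=np.hypot(*a); t=r/K[0,0]; s=np.sin(t)*a/max(r,1e-9)
    o=E[:3,3]; d=E[:3,:3]@np.array([s[0],-s[1],-np.cos(t)]); return o+d*(z-o[2])/d[2]
def unwarp(pic,x0,x1,y0,y1,z,mm=1.):
    "top-down orthographic map of plane z; row=x descending, col=y descending (m, mm/px)"
    K=np.array(pic['intrinsics']); E=np.array(pic['extrinsics'])
    X,Y=np.meshgrid(np.arange(x1,x0,-mm/1000),np.arange(y1,y0,-mm/1000),indexing='ij')
    P=np.stack([X,Y,0*X+z,0*X+1],-1)@E.T; a=np.stack([P[...,0],-P[...,1]],-1); r=np.linalg.norm(a,axis=-1)+1e-9
    t=np.arctan2(r,-P[...,2]); m=(a/r[...,None]*t[...,None]*K[0,0]+K[:2,2]).astype('float32')
    return cv2.remap(pic['color'],m[...,0],m[...,1],cv2.INTER_LINEAR)
def straps(pic,z,x0,x1,y0,y1):
    "dark strap rectangles with top at z: centre, length, width, yaw"
    c=unwarp(pic,x0,x1,y0,y1,z); hsv=cv2.cvtColor(c,cv2.COLOR_BGR2HSV)
    m=((hsv[...,1]<75)&(hsv[...,2]<140)&(hsv[...,2]>0)).astype('uint8')
    m=cv2.morphologyEx(m,cv2.MORPH_CLOSE,np.ones((7,7))); m=cv2.morphologyEx(m,cv2.MORPH_OPEN,np.ones((9,9)))
    n,l,s,_=cv2.connectedComponentsWithStats(m); out=[]
    for i in range(1,n):
        if s[i,4]<1200: continue
        b=cv2.boxPoints(cv2.minAreaRect(np.argwhere(l==i)[:,::-1].astype('float32')))
        q=np.c_[x1*1000-b[:,1]-.5,y1*1000-b[:,0]-.5]; e=sorted([q[1]-q[0],q[2]-q[1]],key=np.linalg.norm); L=e[1]*np.sign(e[1][0])
        out.append((q.mean(0).round(1).tolist(),np.linalg.norm(L).round(),np.linalg.norm(e[0]).round(),np.degrees(np.arctan2(L[1],L[0])).round(1)))
    return out,c
E
python3 - <<'E'
from h import *
p=ctrl.get_image('wrist'); print(ctrl.get_obs()['tcp_pos'])
o,c=straps(p,.01,.36,.56,-.12,.12)
cv2.imwrite('pics/w2.png',np.hstack([cv2.resize(p['color'],(480,300)),cv2.resize(c,(300,300))[:,:300]]))
print(o); print(find(p,'strap1'))
E
```

```text
[0.46216109 0.02917701 0.14488846]
[([465.0, 27.299999237060547], np.float32(99.0), np.float32(31.0), np.float32(15.4)), ([425.5, -77.5999984741211], np.float32(156.0), np.float32(47.0), np.float32(28.9))]
[(0.91, [453.0, -279.0, -5.0]), (0.86, [442.0, -61.0, 1.0]), (0.61, [468.0, -180.0, 2.0]), (0.53, [566.0, -245.0, 38.0])]
```

View pics/w2.png

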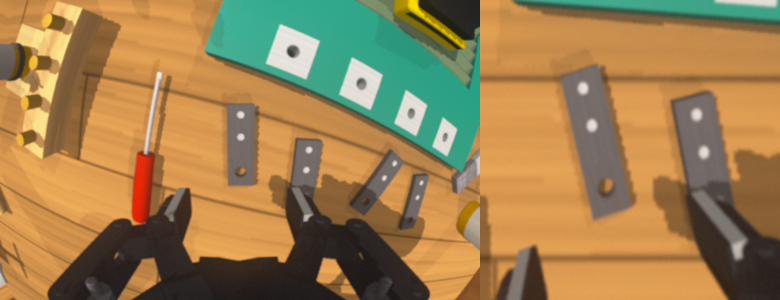

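The unwarped strap measures (465, 27), 99×31 mm, yaw 15.4°, which is consistent with the sizes given. I'll grasp it.

>>> arm_command --pt "0 0 0 0.06 0.07 0.7 0.5" --pt "0 0 0 0 0 0.8 0.5" --pt "0 0 0 0 0 0.8 0.5" --pt "0 0 0 0 0 0.6 0.5" --pt "0 0 0 0 0 0.35 0.5" --pt "0 0 0 0 0 0 -1" --pt "0 0 0 0 0 0 -1" --pt "0 0 0 0 0 0 -1" --pt "0 0 0 0 0 0 -1" --pt "0 0 0 0 0 0 -1" --grip_force 60

```text
time_s: 10.95
tcp_pos: [0.4656, 0.027, 0.015]
ee_rot: [0.991, 0.136, 0.001, 0.0]
contact_force: [-0.6, 0.8, 5.9]
gripper_width: 0.351
gripper_force: 61.1
```

>>> arm_command --pt "0 0 0 0 0 -0.5 -1" --pt "0 0 0 0 0 -0.7 -1" --pt "0 0 0 0 0 -0.8 -1" --pt "0 0 0.94 0 0 -0.4 -1" --pt "0 0 0.94 0 0 0 -1" --pt "0 0 0 0.74 0.08 0 -1" --pt "0 0 0 0.74 0.08 0 -1" --pt "0 0 0 0.74 0.08 0 -1" --pt "0 0 0 0.73 0.09 0 -1" --pt "0 0 0 0.73 0.09 0 -1" --pt "0 0 0 0 0 0 -1" --pt "0 0 0 0 0 0 -1"

```text
time_s: 12.45
tcp_pos: [0.6099, 0.0022, 0.1086]
ee_rot: [1.0, -0.028, -0.001, -0.0]
contact_force: [-0.2, 0.8, -1.9]
gripper_width: 0.354
gripper_force: 60.3
```

```bash
cat >> h.py <<'E'
def seats(pic,x0=.5,x1=.64,y0=-.3,y1=.06):
    c=unwarp(pic,x0,x1,y0,y1,.04); hsv=cv2.cvtColor(c,cv2.COLOR_BGR2HSV)
    m=((hsv[...,1]<60)&(hsv[...,2]>150)).astype('uint8'); m=cv2.morphologyEx(m,cv2.MORPH_CLOSE,np.ones((17,17)))
    n,l,s,_=cv2.connectedComponentsWithStats(m); out=[]
    for i in range(1,n):
        if s[i,4]<1000: continue
        r=cv2.minAreaRect(np.argwhere(l==i)[:,::-1].astype('float32'))
        out.append((round(x1*1000-r[0][1],1),round(y1*1000-r[0][0],1),round(r[1][0]),round(r[1][1]),round(r[2],1)))
    return out
E
python3 - <<'E'
from h import *
p=ctrl.get_image('wrist'); o=ctrl.get_obs(); print(o['tcp_pos'],o['gripper_width'],o['ee_rot'])
z=o['tcp_pos'][2]-.005
s,c=straps(p,z,.50,.72,-.06,.06); print(s); print(seats(p))
cv2.imwrite('pics/w3.png',np.hstack([cv2.resize(p['color'],(480,300)),cv2.resize(c,(164,300))]))
E
```

```text
[0.60979933 0.00219773 0.10897793] 0.3513334874249784 [ 9.99610882e-01 -2.78891116e-02 -5.27647971e-04 -5.39540610e-05]
[([580.5, 0.0], np.float32(160.0), np.float32(119.0), np.float32(0.0))]
[(577.2, -77.2, 44, 44, 3.8), (572.0, -160.9, 43, 43, 3.7), (567.2, -245.1, 44, 43, 3.6)]
```

View pics/w3.png

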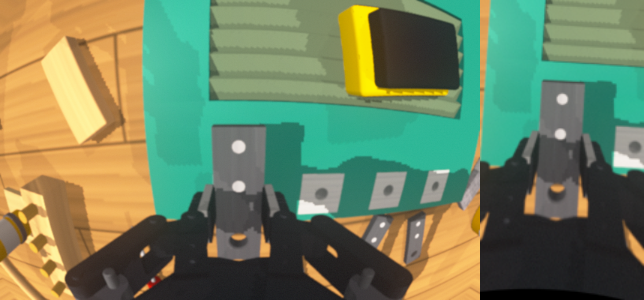

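```bash
python3 - <<'E'
from h import *
p=ctrl.get_image('wrist'); o=ctrl.get_obs(); t=o['tcp_pos']; Rm=R.from_quat(o['ee_rot']).as_matrix()
g=cv2.cvtColor(p['color'],cv2.COLOR_BGR2GRAY)
for (u,v) in [(317,196),(318,248),(318,320)]:
    w_=g[v-14:v+14,u-14:u+14].astype(float); m=(w_>170) if v<300 else (cv2.cvtColor(p['color'],cv2.COLOR_BGR2HSV)[v-14:v+14,u-14:u+14,1]>90)
    ys,xs=np.nonzero(m); u2,v2=u-14+xs.mean(),v-14+ys.mean()
    q=fish(p,u2,v2,t[2]-.005); print((u2.round(1),v2.round(1)),m.sum(),(q*1000).round(1),(Rm.T@(q-t)*1000).round(1))
E
```

```text
(np.float64(317.7), np.float64(195.3)) 254 [6.477e+02 3.000e-01 1.042e+02] [38.  -0.2  5. ]
(np.float64(317.9), np.float64(248.0)) 196 [622.2   1.7 104.2] [12.3 -0.1  5. ]
(np.float64(317.7), np.float64(315.5)) 152 [582.4   4.  104.2] [-27.5  -0.2   5. ]
```

The rivets sit within 0.2 mm of the tool's centreline, so the wrist calibration is good and I'll use its seat readings. Placing strap A.

>>> arm_command --pt "0 0 0 0.085 -0.06 0.5 -1" --pt "0 0 0 0 0 0.5 -1" --pt "0 0 0 0 0 0.2 -1" --pt "0 0 0 0 0 0.08 -1" --pt "0 0 0 0 0 0.06 -1" --pt "0 0 0 0 0 0 -1"

```text
time_s: 13.3
tcp_pos: [0.6144, 0.0042, 0.0561]
ee_rot: [1.0, -0.028, 0.0, -0.0]
contact_force: [0.1, 0.8, -2.0]
gripper_width: 0.352
gripper_force: 60.3
```

>>> arm_command --pt "0 0 0 -0.025 0 0.015 -1" --pt "0 0 0 0 0 0 0" --pt "0 0 0 0 0 0 0.5" --pt "0 0 0 0 0 0 0.5" --pt "0 0 0 0 0 -0.4 0.5" --pt "0 0 0 0 0 -0.9 0.5" --pt "0 0 0 0 0 -0.9 0.5" --pt "0 0 0 -0.8 0.37 0 0.5" --pt "0 0 0 -0.8 0.37 0 0.5" --pt "0 0 0 -0.8 0.37 0 0.5" --pt "0 0 0 -0.8 0.37 0 0.5" --pt "0 0 0 -0.9 0.39 0 0.5"

```text
time_s: 14.8
tcp_pos: [0.4445, -0.0616, 0.1446]
ee_rot: [1.0, -0.028, 0.001, 0.0]
contact_force: [0.1, -1.0, 0.9]
gripper_width: 0.748
gripper_force: 0.0
```

>>> arm_command --pt "0 0 -0.8 0 0 0 0.5" --pt "0 0 -0.8 0 0 0 0.5" --pt "0 0 0 0 0 0 0.5" --pt "0 0 0 0 0 0 0.5"

```text
time_s: 15.3
tcp_pos: [0.4454, -0.0612, 0.1438]
ee_rot: [0.994, 0.11, 0.0, 0.0]
contact_force: [0.1, -0.2, 0.7]
gripper_width: 0.752
gripper_force: 0.0
```

```bash
cat >look.py <<'E'
import sys
from h import *
y0,y1,name=float(sys.argv[1]),float(sys.argv[2]),sys.argv[3]
p=ctrl.get_image('wrist'); o=ctrl.get_obs(); print(o['time_s'],o['tcp_pos'].round(4),o['ee_rot'].round(3),o['gripper_width'])
s,c=straps(p,.01,.38,.53,y0,y1); print('bench',s)
s2,c2=straps(p,.05,.53,.69,-.3,.06); print('shut',s2); print('seats',seats(p))
cv2.imwrite(f'pics/{name}.png',np.hstack([cv2.resize(p['color'],(480,300)),cv2.resize(c2,(320,300))]))
E
python3 look.py -.12 0 w4
```

```text
15.35 [ 0.4453 -0.0612  0.1436] [0.994 0.11  0.    0.   ] 0.7522409047486615
bench [([446.70001220703125, -62.20000076293945], np.float32(99.0), np.float32(31.0), np.float32(13.0))]
shut [([577.0, 3.5], np.float32(37.0), np.float32(34.0), np.float32(-0.0))]
seats [(576.6, -77.8, 44, 45, 3.6), (571.1, -161.2, 45, 44, 3.8), (565.7, -244.6, 45, 45, 3.6)]
```

View pics/w4.png

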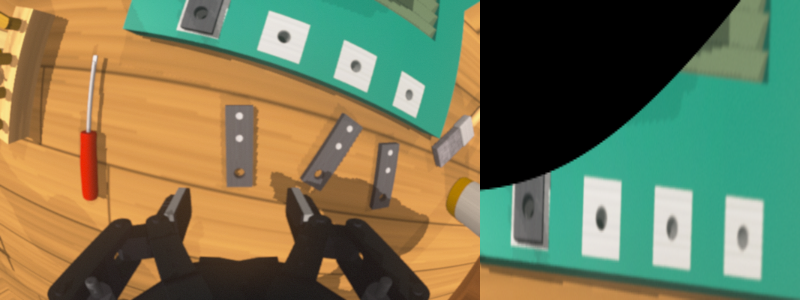

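Strap A lies on its seat with the eye over the hole. Next is strap B.

>>> arm_command --pt "0 0 0 0.03 0.03 0.7 0.5" --pt "0 0 0 0 0 0.8 0.5" --pt "0 0 0 0 0 0.8 0.5" --pt "0 0 0 0 0 0.6 0.5" --pt "0 0 0 0 0 0.3 0.5" --pt "0 0 0 0 0 0 -1" --pt "0 0 0 0 0 0 -1" --pt "0 0 0 0 0 0 -1" --pt "0 0 0 0 0 0 -1" --pt "0 0 0 0 0 0 -1"

```text
time_s: 16.6
tcp_pos: [0.4475, -0.0623, 0.0165]
ee_rot: [0.994, 0.111, 0.001, 0.0]
contact_force: [-0.2, -0.5, 6.7]
gripper_width: 0.351
gripper_force: 60.3
```

>>> arm_command --pt "0 0 0 0 0 -0.5 -1" --pt "0 0 0 0 0 -0.7 -1" --pt "0 0 0 0 0 -0.8 -1" --pt "0 0 0.8 0 0 0 -1" --pt "0 0 0.8 0 0 0 -1" --pt "0 0 0 0.8 0.04 0 -1" --pt "0 0 0 0.8 0.04 0 -1" --pt "0 0 0 0.8 0.04 0 -1" --pt "0 0 0 0.8 0.04 0 -1" --pt "0 0 0 0.87 0.03 0 -1" --pt "0 0 0 0 0 0 -1" --pt "0 0 0 0 0 0 -1"

```text
time_s: 18.1
tcp_pos: [0.608, -0.0787, 0.0943]
ee_rot: [1.0, -0.028, -0.001, -0.0]
contact_force: [-0.4, -0.5, -1.6]
gripper_width: 0.353
gripper_force: 59.7
```

```bash
cat >held.py <<'E'
from h import *
p=ctrl.get_image('wrist'); o=ctrl.get_obs(); t=o['tcp_pos']; Rm=R.from_quat(o['ee_rot']).as_matrix(); print(o['time_s'],t.round(4),o['ee_rot'].round(4),o['gripper_width'])
g=cv2.cvtColor(p['color'],cv2.COLOR_BGR2GRAY)
for (u,v) in [(317,196),(318,248)]:
    m=g[v-16:v+16,u-16:u+16]>170; ys,xs=np.nonzero(m); q=fish(p,u-16+xs.mean(),v-16+ys.mean(),t[2]-.005); print(m.sum(),(Rm.T@(q-t)*1000).round(1))
print(seats(p))
E
python3 held.py
```

```text
18.15 [ 0.6079 -0.0787  0.0947] [ 9.996e-01 -2.790e-02 -6.000e-04 -1.000e-04] 0.3504889053347336
273 [38.4 -0.2  5. ]
224 [13.  -0.3  5. ]
[(572.2, -161.4, 44, 44, 3.9), (566.6, -244.8, 45, 45, 3.6)]
```

>>> arm_command --pt "0 0 0.03 0.015 0.015 0.4 -1" --pt "0 0 0 0 0 0.3 -1" --pt "0 0 0 0 0 0.14 -1" --pt "0 0 0 0 0 0.08 -1" --pt "0 0 0 0 0 0.04 -1" --pt "0 0 0 0 0 0 -1" --pt "0 0 0 0 0 0 0" --pt "0 0 0 0 0 0 0.5" --pt "0 0 0 0 0 0 0.5" --pt "0 0 0 0 0 -0.4 0.5" --pt "0 0 0 0 0 -0.9 0.5" --pt "0 0 0 0 0 -0.9 0.5"

```text
time_s: 19.65
tcp_pos: [0.6093, -0.0795, 0.1468]
ee_rot: [1.0, -0.031, 0.0, 0.0]
contact_force: [0.5, -0.0, 0.2]
gripper_width: 0.747
gripper_force: 0.0
```

>>> arm_command --pt "0 0 0 -0.7 0.54 0 0.5" --pt "0 0 0 -0.7 0.54 0 0.5" --pt "0 0 0 -0.7 0.54 0 0.5" --pt "0 0 0 -0.7 0.54 0 0.5" --pt "0 0 0 -0.64 0.51 0 0.5" --pt "0 0 0.72 0 0 0 0.5" --pt "0 0 0.72 0 0 0 0.5" --pt "0 0 0 0 0 0 0.5" --pt "0 0 0 0 0 0 0.5"

```text
time_s: 20.78
tcp_pos: [0.4656, -0.1777, 0.1454]
ee_rot: [0.988, -0.154, 0.0, 0.0]
contact_force: [0.4, -0.2, 0.2]
gripper_width: 0.747
gripper_force: 0.0
```

```bash
python3 look.py -.23 -.13 w5
```

```text
20.825 [ 0.4656 -0.1776  0.1452] [ 0.988 -0.155  0.     0.   ] 0.750765582266791
bench [([465.5, -179.0], np.float32(99.0), np.float32(32.0), np.float32(-17.4))]
shut [([626.2000122070312, -7.699999809265137], np.float32(135.0), np.float32(63.0), np.float32(-15.4)), ([617.7000122070312, -91.0999984741211], np.float32(124.0), np.float32(52.0), np.float32(-3.1))]
seats [(571.3, -161.9, 44, 44, 3.7), (565.8, -245.3, 44, 44, 3.8)]
```

View pics/w5.png

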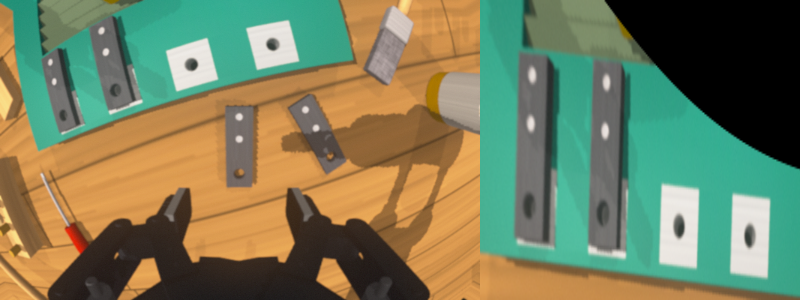

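Straps A and B look good. Strap C is at (465.5, -179), yaw -17.4°.

>>> arm_command --pt "0 0 0 0.01 0.035 0.7 0.5" --pt "0 0 0 0 0 0.8 0.5" --pt "0 0 0 0 0 0.8 0.5" --pt "0 0 0 0 0 0.6 0.5" --pt "0 0 0 0 0 0.33 0.5" --pt "0 0 0 0 0 0 -1" --pt "0 0 0 0 0 0 -1" --pt "0 0 0 0 0 0 -1" --pt "0 0 0 0 0 0 -1" --pt "0 0 0 0 0 0 -1"

```text
time_s: 22.08
tcp_pos: [0.4662, -0.1795, 0.0169]
ee_rot: [0.988, -0.156, 0.001, 0.0]
contact_force: [-0.7, 0.3, 6.1]
gripper_width: 0.352
gripper_force: 60.2
```

>>> arm_command --pt "0 0 0 0 0 -0.5 -1" --pt "0 0 0 0 0 -0.7 -1" --pt "0 0 0 0 0 -0.8 -1" --pt "0 0 -0.71 0 0 0 -1" --pt "0 0 -0.72 0 0 0 -1" --pt "0 0 0 0.7 -0.12 0 -1" --pt "0 0 0 0.7 -0.12 0 -1" --pt "0 0 0 0.7 -0.12 0 -1" --pt "0 0 0 0.7 -0.12 0 -1" --pt "0 0 0 0.6 -0.12 0 -1" --pt "0 0 0 0 0 0 -1" --pt "0 0 0 0 0 0 -1"

```text
time_s: 23.58
tcp_pos: [0.6019, -0.1637, 0.0948]
ee_rot: [1.0, -0.031, -0.001, -0.0]
contact_force: [-0.4, -0.4, -1.6]
gripper_width: 0.347
gripper_force: 59.5
```

```bash
python3 held.py
```

```text
23.625 [ 0.6018 -0.1638  0.0951] [ 9.995e-01 -3.150e-02 -6.000e-04 -1.000e-04] 0.34857644950018574
275 [37.9 -0.3  5. ]
209 [12.8 -0.4  5. ]
[(566.9, -245.3, 44, 44, 4.1)]
```

>>> arm_command --pt "0 0 0 0.01 -0.01 0.4 -1" --pt "0 0 0 0 0 0.3 -1" --pt "0 0 0 0 0 0.14 -1" --pt "0 0 0 0 0 0.08 -1" --pt "0 0 0 0 0 0.05 -1" --pt "0 0 0 0 0 0 -1" --pt "0 0 0 0 0 0 0" --pt "0 0 0 0 0 0 0.5" --pt "0 0 0 0 0 0 0.5" --pt "0 0 0 0 0 -0.4 0.5" --pt "0 0 0 0 0 -0.9 0.5" --pt "0 0 0 0 0 -0.9 0.5"

```text
time_s: 25.12
tcp_pos: [0.6031, -0.1633, 0.1468]
ee_rot: [1.0, -0.031, 0.0, 0.0]
contact_force: [0.3, -0.4, -0.3]
gripper_width: 0.752
gripper_force: 0.0
```

>>> arm_command --pt "0 0 0 -0.73 0.62 0 0.5" --pt "0 0 0 -0.73 0.62 0 0.5" --pt "0 0 0 -0.73 0.62 0 0.5" --pt "0 0 0 -0.73 0.62 0 0.5" --pt "0 0 0 -0.71 0.6 0 0.5" --pt "0 0 -0.67 0 0 0 0.5" --pt "0 0 -0.67 0 0 0 0.5" --pt "0 0 -0.67 0 0 0 0.5" --pt "0 0 0 0 0 0 0.5" --pt "0 0 0 0 0 0 0.5"

```text
time_s: 26.38
tcp_pos: [0.4506, -0.2772, 0.1454]
ee_rot: [0.99, 0.142, 0.0, 0.0]
contact_force: [-0.7, -0.5, 0.5]
gripper_width: 0.75
gripper_force: 0.0
```

```bash
python3 look.py -.34 -.22 w6
```

```text
26.425 [ 0.4505 -0.2772  0.1452] [0.99  0.143 0.    0.   ] 0.7519137150053947
bench [([450.8999938964844, -277.0], np.float32(99.0), np.float32(31.0), np.float32(15.9))]
shut [([569.5, -166.5], np.float32(40.0), np.float32(40.0), np.float32(-0.0))]
seats [(565.8, -245.6, 44, 44, 3.8)]
```

>>> arm_command --pt "0 0 0 0 0 0.7 0.5" --pt "0 0 0 0 0 0.8 0.5" --pt "0 0 0 0 0 0.8 0.5" --pt "0 0 0 0 0 0.6 0.5" --pt "0 0 0 0 0 0.33 0.5" --pt "0 0 0 0 0 0 -1" --pt "0 0 0 0 0 0 -1" --pt "0 0 0 0 0 0 -1" --pt "0 0 0 0 0 0 -1" --pt "0 0 0 0 0 0 -1"

```text
time_s: 27.68
tcp_pos: [0.4511, -0.2777, 0.017]
ee_rot: [0.99, 0.143, 0.001, 0.001]
contact_force: [-0.2, -0.2, 5.2]
gripper_width: 0.347
gripper_force: 60.4
```

>>> arm_command --pt "0 0 0 0 0 -0.5 -1" --pt "0 0 0 0 0 -0.7 -1" --pt "0 0 0 0 0 -0.8 -1" --pt "0 0 0.67 0 0 0 -1" --pt "0 0 0.67 0 0 0 -1" --pt "0 0 0.66 0 0 0 -1" --pt "0 0 0 0.73 -0.2 0 -1" --pt "0 0 0 0.73 -0.2 0 -1" --pt "0 0 0 0.73 -0.2 0 -1" --pt "0 0 0 0.73 -0.2 0 -1" --pt "0 0 0 0.71 -0.18 0 -1" --pt "0 0 0 0 0 0 -1"

```text
time_s: 29.18
tcp_pos: [0.5986, -0.2459, 0.094]
ee_rot: [1.0, -0.03, -0.001, -0.001]
contact_force: [-0.1, -0.1, -1.8]
gripper_width: 0.346
gripper_force: 59.7
```

```bash
python3 held.py
```

```text
29.225 [ 0.5976 -0.2464  0.0941] [ 9.995e-01 -3.010e-02 -1.100e-03 -4.000e-04] 0.3492883037956698
273 [39.7 -0.7  4.9]
226 [14.2 -0.8  5. ]
[]
```

>>> arm_command --pt "0 0 0 -0.045 0.02 0.4 -1" --pt "0 0 0 0 0 0.3 -1" --pt "0 0 0 0 0 0.14 -1" --pt "0 0 0 0 0 0.06 -1" --pt "0 0 0 0 0 0.04 -1" --pt "0 0 0 0 0 0 -1" --pt "0 0 0 0 0 0 0" --pt "0 0 0 0 0 0 0.5" --pt "0 0 0 0 0 0 0.5" --pt "0 0 0 0 0 -0.4 0.5" --pt "0 0 0 0 0 -0.9 0.5" --pt "0 0 0 0 0 -0.9 0.5"

```text
time_s: 30.72
tcp_pos: [0.5959, -0.2476, 0.1481]
ee_rot: [1.0, -0.031, 0.0, 0.0]
contact_force: [0.7, -0.3, -0.2]
gripper_width: 0.753
gripper_force: 0.0
```

>>> arm_command --pt "0 0 0 0 0 -0.9 0.5" --pt "0 0 0 0 0 -0.9 0.5" --pt "0 0 0 -0.8 -0.6 0 0.5" --pt "0 0 0 -0.7 -0.6 0 0.5" --pt "0 0 0 -0.6 -0.6 0 0.5" --pt "0 0 0 0 -0.6 0 0.5" --pt "0 0 0 0 -0.6 0 0.5" --pt "0 0 0 0 0 0 0.5" --pt "0 0 0 0 0 0 0.5"

```text
time_s: 31.85
tcp_pos: [0.5194, -0.1232, 0.2187]
ee_rot: [1.0, -0.031, 0.001, 0.0]
contact_force: [0.2, 0.7, 0.1]
gripper_width: 0.755
gripper_force: 0.0
```

```bash
python3 - <<'E'
from h import *
p=ctrl.get_image('wrist'); o=ctrl.get_obs(); print(o['time_s'],o['tcp_pos'])
c=unwarp(p,.53,.7,-.29,.05,.05,mm=.5); cv2.imwrite('pics/w7.png',c); np.save('c.npy',c)
E
```

```text
31.9 [ 0.51939157 -0.12337333  0.21842247]
```

View pics/w7.png

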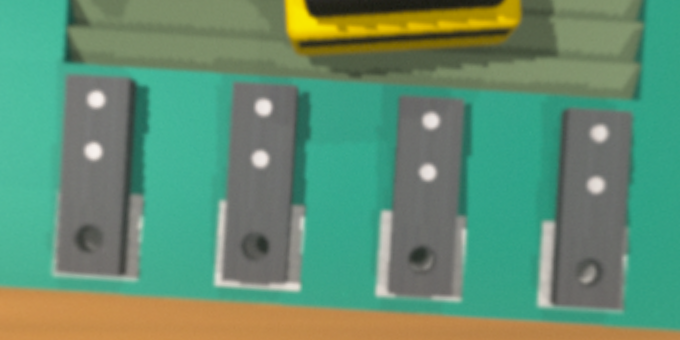

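All eyes are over their seats: eyes at px (89,239), (256,246), (421,258) and (590,271) give x/y within about 2 mm of the seats. Now the pins.

>>> arm_command --pt "0 0 0 0.045 -0.9 0 0.0" --pt "0 0 0 0.045 -0.9 0 0.0" --pt "0 0 0 0.045 -0.9 0 0.0" --pt "0 0 0 0.045 -0.9 0 0.0" --pt "0 0 0 0.045 -0.9 0 0.0" --pt "0 0 0 0.045 -0.9 0 0.0" --pt "0 0 0 0.045 -0.9 0 0.0" --pt "0 0 0 0.045 -0.9 0 0.0" --pt "0 0 0 0.045 -0.9 0 0.0" --pt "0 0 0 0.045 -0.9 0 0.0" --pt "0 0 0 0.045 -0.9 0 0.0" --pt "0 0 0.7 0 0 0 0.0"

```text
time_s: 33.4
tcp_pos: [0.5636, 0.2729, 0.217]
ee_rot: [0.996, -0.092, -0.001, 0.0]
contact_force: [0.5, -0.9, 0.7]
gripper_width: 0.502
gripper_force: 0.0
```

>>> arm_command --pt "0 0 0 0 0 0.9 0.0" --pt "0 0 0 0 0 0.6 0.0" --pt "0 0 0 0 0 0 0.0" --pt "0 0 0 0 0 0 0.0"

```text
time_s: 33.9
tcp_pos: [0.564, 0.271, 0.1592]
ee_rot: [0.996, -0.092, 0.001, -0.0]
contact_force: [0.1, -0.2, 1.0]
gripper_width: 0.494
gripper_force: 0.0
```

```bash
cat > pins.py <<'E'
from h import *
import sys
p=ctrl.get_image('wrist'); o=ctrl.get_obs(); t=o['tcp_pos']; print(o['time_s'],t.round(4),o['ee_rot'].round(3),o['gripper_width'])
print(find(p,'pin1'))
c=unwarp(p,.39,.6,.24,.33,.076,mm=.5); hsv=cv2.cvtColor(c,cv2.COLOR_BGR2HSV)
if len(sys.argv)>1: cv2.imwrite(f'pics/{sys.argv[1]}.png',np.hstack([cv2.resize(p['color'],(480,300)),cv2.resize(c,(180,420))[:300]]))
m=((hsv[...,1]>140)).astype('uint8'); m=cv2.morphologyEx(m,cv2.MORPH_OPEN,np.ones((9,9)))
n,l,s,ce=cv2.connectedComponentsWithStats(m)
for i in range(1,n):
    if 300<s[i,4]<2500: print(s[i].tolist(),(600-ce[i][1]/2).round(1),(330-ce[i][0]/2).round(1))
E
python3 pins.py w8
```

```text
33.95 [0.5642 0.2712 0.1597] [ 0.996 -0.092  0.001 -0.001] 0.5013065811344714
[(0.83, [567.0, 276.0, 5.0]), (0.77, [517.0, 284.0, 7.0])]
[91, 36, 41, 49, 1578] 569.9 274.7
[69, 123, 46, 60, 2010] 523.4 283.8
[53, 211, 43, 69, 2250] 477.2 292.7
[0, 219, 33, 79, 2131] 472.1 322.8
[50, 298, 29, 19, 418] 446.6 297.7
```

View pics/w8.png

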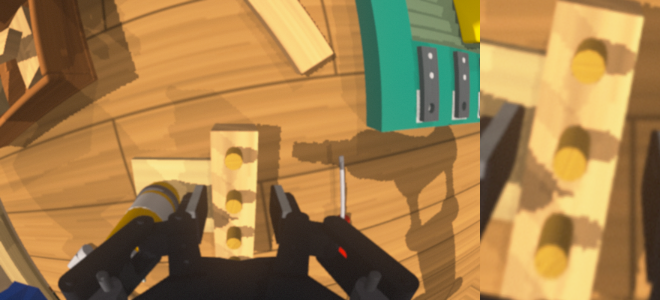

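The heads' top faces in the unwarped crop put the first pin at (566, 276), the second at (518.5, 285) and the third at (469, 296). I'll pick the first.

>>> arm_command --pt "0 0 0 0.03 -0.12 0.4 0.0" --pt "0 0 0 0 0 0.7 0.0" --pt "0 0 0 0 0 0.7 0.0" --pt "0 0 0 0 0 0.35 0.0" --pt "0 0 0 0 0 0.13 0.0" --pt "0 0 0 0 0 0 0" --pt "0 0 0 0 0 0 -1" --pt "0 0 0 0 0 0 -1" --pt "0 0 0 0 0 0 -1" --pt "0 0 0 0 0 0 -1" --pt "0 0 0 0 0 0 -1" --grip_force 80

```text
time_s: 35.38
tcp_pos: [0.5661, 0.2762, 0.0683]
ee_rot: [0.996, -0.092, 0.001, -0.001]
contact_force: [-0.2, -0.6, 5.4]
gripper_width: 0.174
gripper_force: 78.1
```

>>> arm_command --pt "0 0 0 0 0 -0.4 -1" --pt "0 0 0 0 0 -0.8 -1" --pt "0 0 0 0 0 -0.8 -1" --pt "0 0 0 0.2 0.82 0 -1" --pt "0 0 0 0.2 0.82 0 -1" --pt "0 0 0 0.2 0.82 0 -1" --pt "0 0 0 0.2 0.82 0 -1" --pt "0 0 0 0.2 0.82 0 -1" --pt "0 0 0 0.2 0.82 0 -1" --pt "0 0 0 0.2 0.82 0 -1" --pt "0 0 0 0.2 0.82 0 -1" --pt "0 0 0 0 0 0 -1"

```text
time_s: 36.88
tcp_pos: [0.5804, 0.0041, 0.1472]
ee_rot: [0.996, -0.093, -0.0, 0.0]
contact_force: [0.3, 1.1, 0.4]
gripper_width: 0.178
gripper_force: 78.3
```

```bash
python3 - <<'E'
from h import *
p=ctrl.get_image('wrist'); o=ctrl.get_obs(); print(o['time_s'],o['tcp_pos'],o['gripper_width'],find(p,'pin1'))
cv2.imwrite('pics/w9.png',p['color'][120:400,120:520])
E
```

```text
36.925 [0.58038502 0.00543108 0.14710292] 0.17627303784525974 [(0.72, [580.0, 6.0, 88.0])]
```

View pics/w9.png

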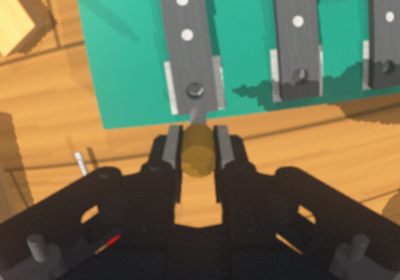

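The pin hangs straight between the pads, and eye A is just ahead of it at (195,90). Descending.

>>> arm_command --pt "0 0 0 0.02 -0.01 0.4 -1" --pt "0 0 0 0 0 0.3 -1" --pt "0 0 0 0 0 0.15 -1" --pt "0 0 0 0 0 0.15 -1" --pt "0 0 0 0 0 0.15 -1" --pt "0 0 0 0 0 0.15 -1" --pt "0 0 0 0 0 0.15 -1" --pt "0 0 0 0 0 0.1 -1" --pt "0 0 0 0 0 0 -1"

```text
time_s: 38.1
tcp_pos: [0.5811, 0.0064, 0.0842]
ee_rot: [0.996, -0.092, -0.0, 0.0]
contact_force: [0.1, 1.1, 0.0]
gripper_width: 0.183
gripper_force: 78.3
```

>>> arm_command --pt "0 0 0 0 0 0.1 -1" --pt "0 0 0 0 0 0.1 -1" --pt "0 0 0 0 0 0.1 -1" --pt "0 0 0 0 0 0.1 -1" --pt "0 0 0 0 0 0.03 -1" --pt "0 0 0 0 0 0.03 -1" --pt "0 0 0 0 0 0 -1"

```text
time_s: 38.98
tcp_pos: [0.5817, 0.0064, 0.0683]
ee_rot: [0.996, -0.091, 0.001, -0.0]
contact_force: [-2.9, -0.8, 11.0]
gripper_width: 0.181
gripper_force: 79.6
```

>>> arm_command --pt "0 0 0 0 0 0.05 -1" --pt "0 0 0 0 0 0.05 -1" --pt "0 0 0 0 0 0 -1" --pt "0 0 0 0 0 0 -1"

```text
time_s: 39.48
tcp_pos: [0.582, 0.0064, 0.0681]
ee_rot: [0.996, -0.091, 0.002, 0.0]
contact_force: [-13.0, 0.8, 28.9]
gripper_width: 0.178
gripper_force: 81.6
```

The pin is home: 29 N and no further travel. I'll release it and go to the second pin.

>>> arm_command --pt "0 0 0 0 0 -0.12 -1" --pt "0 0 0 0 0 0 -0.3" --pt "0 0 0 0 0 0 0" --pt "0 0 0 0 0 0 0" --pt "0 0 0 0 0 -0.4 0" --pt "0 0 0 0 0 -0.9 0" --pt "0 0 0 0 0 -1 0" --pt "0 0 0 -0.35 -0.8 0 0" --pt "0 0 0 -0.35 -0.8 0 0" --pt "0 0 0 -0.35 -0.8 0 0" --pt "0 0 0 -0.35 -0.8 0 0" --pt "0 0 0 -0.35 -0.8 0 0"

```text
time_s: 40.98
tcp_pos: [0.5416, 0.1776, 0.1605]
ee_rot: [0.996, -0.092, 0.001, -0.0]
contact_force: [0.2, -1.0, -0.4]
gripper_width: 0.5
gripper_force: 0.0
```

>>> arm_command --pt "0 0 0 -0.35 -0.85 0 0" --pt "0 0 0 -0.37 -0.85 0 0" --pt "0 0 0 -0.37 -0.85 0 0" --pt "0 0 0 0 0 0 0" --pt "0 0 0 0 0 0 0"

```text
time_s: 41.6
tcp_pos: [0.5176, 0.2844, 0.1598]
ee_rot: [0.996, -0.091, 0.0, 0.0]
contact_force: [0.4, 0.7, 0.4]
gripper_width: 0.503
gripper_force: 0.0
```

```bash
cat > pins2.py <<'E'
from h import *
p=ctrl.get_image('wrist'); o=ctrl.get_obs(); t=o['tcp_pos']; Rm=R.from_quat(o['ee_rot']).as_matrix(); print(o['time_s'],t.round(4),o['ee_rot'].round(3))
for r in ctrl.pinpoint(p,'pin1'):
    q=w(p,r['point']); print(round(r['p'],2),(q*1000).round(),'d tool',(Rm.T@(q-t)*1000).round(1)[:2])
# brass top face circles at z=.076
c=unwarp(p,.39,.6,.24,.33,.076,mm=.5); g=cv2.medianBlur(cv2.cvtColor(c,cv2.COLOR_BGR2HSV)[...,1],5)
h=cv2.HoughCircles(g,cv2.HOUGH_GRADIENT,1,40,param1=80,param2=12,minRadius=15,maxRadius=21)
for a in (h[0] if h is not None else []): print('circle',round(600-a[1]/2,1),round(330-a[0]/2,1),a[2]/2)
E
python3 pins2.py; python3 - <<'E'
import sys; sys.path.insert(0,'.')
from h import *
p=ctrl.get_image('top'); print('straps top',find(p,'strap1')); print(find(p,'pin1'))
E
```

```text
41.65 [0.5178 0.284  0.1597] [ 0.996 -0.092  0.     0.   ]
0.91 [517. 284.   7.] d tool [-0.9  0.5]
0.6 [471. 300.   3.] d tool [-49.3  -7.3]
0.16 [609. -83.  38.] d tool [156.5 344.2]
circle 468.8 294.8 8.35
circle 518.8 284.8 9.1
circle 421.2 303.2 9.1
straps top [(0.95, [557.0, -258.0, 36.0]), (0.86, [608.0, 2.0, 33.0]), (0.72, [605.0, -79.0, 41.0]), (0.57, [446.0, -505.0, -0.0]), (0.54, [598.0, -162.0, 39.0])]
[(0.41, [466.0, 291.0, 6.0]), (0.36, [580.0, 1.0, 7.0])]
```

Strap D has been knocked aside; it is now near (557, -258). I'll repair it later and carry on with pin 2.

>>> arm_command --pt "0 0 0 0.02 -0.02 0.4 0.0" --pt "0 0 0 0 0 0.7 0.0" --pt "0 0 0 0 0 0.7 0.0" --pt "0 0 0 0 0 0.35 0.0" --pt "0 0 0 0 0 0.13 0.0" --pt "0 0 0 0 0 0 0" --pt "0 0 0 0 0 0 -1" --pt "0 0 0 0 0 0 -1" --pt "0 0 0 0 0 0 -1" --pt "0 0 0 0 0 0 -1" --pt "0 0 0 0 0 0 -1"

```text
time_s: 43.22
tcp_pos: [0.519, 0.2858, 0.0695]
ee_rot: [0.996, -0.091, 0.001, -0.001]
contact_force: [0.1, -0.5, 5.6]
gripper_width: 0.179
gripper_force: 78.1
```

>>> arm_command --pt "0 0 0 0 0 -0.4 -1" --pt "0 0 0 0 0 -0.8 -1" --pt "0 0 0 0 0 -0.8 -1" --pt "0 0 0 0.31 0.86 0 -1" --pt "0 0 0 0.31 0.86 0 -1" --pt "0 0 0 0.31 0.86 0 -1" --pt "0 0 0 0.31 0.86 0 -1" --pt "0 0 0 0.31 0.86 0 -1" --pt "0 0 0 0.31 0.86 0 -1" --pt "0 0 0 0.31 0.86 0 -1" --pt "0 0 0 0.31 0.86 0 -1" --pt "0 0 0 0.31 0.86 0 -1"

```text
time_s: 44.72
tcp_pos: [0.5716, -0.0405, 0.1485]
ee_rot: [0.996, -0.092, 0.0, -0.0]
contact_force: [0.6, 0.2, -0.4]
gripper_width: 0.18
gripper_force: 78.3
```

>>> arm_command --pt "0 0 0 0.31 0.88 0 -1" --pt "0 0 0 0 0 0 -1" --pt "0 0 0 0 0 0 -1"

```text
time_s: 45.1
tcp_pos: [0.5773, -0.0759, 0.1481]
ee_rot: [0.996, -0.092, -0.0, -0.0]
contact_force: [0.5, 0.4, -0.9]
gripper_width: 0.179
gripper_force: 78.3
```

```bash
cat > eye.py <<'E'
from h import *
p=ctrl.get_image('wrist'); o=ctrl.get_obs(); t=o['tcp_pos']; print(o['time_s'],t.round(4),o['gripper_width'])
print('pin',find(p,'pin1'),'strap',find(p,'strap1'))
c=unwarp(p,.53,.70,-.29,.05,.05,mm=.5); cv2.imwrite('pics/eye.png',c)
g=cv2.cvtColor(c,cv2.COLOR_BGR2GRAY); m=(g>175).astype('uint8'); n,l,s,ce=cv2.connectedComponentsWithStats(m)
for i in range(1,n):
    if 120<s[i,4]<420 and max(s[i,2:4])<26: print('rivet',(700-ce[i][1]/2).round(1),(50-ce[i][0]/2).round(1))
E
python3 eye.py
```

```text
45.15 [ 0.5773 -0.0755  0.1481] 0.17578504516125903
pin [(0.72, [578.0, 5.0, 3.0]), (0.71, [574.0, -77.0, 82.0])] strap [(0.94, [561.0, -259.0, 32.0]), (0.87, [605.0, -80.0, 35.0]), (0.79, [610.0, 8.0, 43.0]), (0.74, [601.0, -163.0, 40.0])]
rivet 650.7 2.2
rivet 646.8 -81.5
rivet 640.1 -165.2
rivet 624.9 3.6
rivet 620.9 -79.9
rivet 614.3 -163.6
rivet 598.0 -257.7
rivet 572.4 -257.0
```

>>> arm_command --pt "0 0 0 0 0.05 0.4 -1" --pt "0 0 0 0 0 0.3 -1" --pt "0 0 0 0 0 0.15 -1" --pt "0 0 0 0 0 0.15 -1" --pt "0 0 0 0 0 0.15 -1" --pt "0 0 0 0 0 0.15 -1" --pt "0 0 0 0 0 0.15 -1" --pt "0 0 0 0 0 0.1 -1" --pt "0 0 0 0 0 0 -1"

```text
time_s: 46.38
tcp_pos: [0.577, -0.0782, 0.0855]
ee_rot: [0.996, -0.092, -0.0, -0.0]
contact_force: [1.0, -0.4, -1.8]
gripper_width: 0.178
gripper_force: 78.3
```

>>> arm_command --pt "0 0 0 0 0 0.1 -1" --pt "0 0 0 0 0 0.1 -1" --pt "0 0 0 0 0 0.1 -1" --pt "0 0 0 0 0 0.1 -1" --pt "0 0 0 0 0 0.06 -1" --pt "0 0 0 0 0 0.05 -1" --pt "0 0 0 0 0 0.04 -1" --pt "0 0 0 0 0 0 -1"

```text
time_s: 47.38
tcp_pos: [0.5777, -0.0783, 0.0692]
ee_rot: [0.996, -0.091, 0.002, 0.0]
contact_force: [-10.5, 1.3, 27.4]
gripper_width: 0.182
gripper_force: 81.1
```

>>> arm_command --pt "0 0 0 0 0 -0.12 -1" --pt "0 0 0 0 0 0 -0.3" --pt "0 0 0 0 0 0 0" --pt "0 0 0 0 0 0 0" --pt "0 0 0 0 0 -0.4 0" --pt "0 0 0 0 0 -0.9 0" --pt "0 0 0 0 0 -1 0" --pt "0 0 0 -0.44 -0.87 0 0" --pt "0 0 0 -0.44 -0.87 0 0" --pt "0 0 0 -0.44 -0.87 0 0" --pt "0 0 0 -0.44 -0.87 0 0" --pt "0 0 0 -0.44 -0.87 0 0"

```text
time_s: 48.88
tcp_pos: [0.522, 0.1101, 0.1621]
ee_rot: [0.996, -0.092, 0.001, -0.0]
contact_force: [0.7, -0.4, -0.2]
gripper_width: 0.498
gripper_force: 0.0
```

>>> arm_command --pt "0 0 0 -0.44 -0.87 0 0" --pt "0 0 0 -0.44 -0.87 0 0" --pt "0 0 0 -0.44 -0.87 0 0" --pt "0 0 0 -0.44 -0.87 0 0" --pt "0 0 0 -0.44 -0.87 0 0" --pt "0 0 0 0 0 0 0" --pt "0 0 0 0 0 0 0"

```text
time_s: 49.75
tcp_pos: [0.4676, 0.2959, 0.1615]
ee_rot: [0.996, -0.091, 0.0, -0.0]
contact_force: [-0.0, -1.2, 0.2]
gripper_width: 0.5
gripper_force: 0.0
```

```bash
python3 pins2.py
```

```text
49.8 [0.4678 0.2955 0.1613] [ 0.996 -0.092  0.     0.   ]
0.89 [419. 303.   6.] d tool [-49.    1.5]
0.67 [467. 299.   5.] d tool [-1.1 -3.6]
circle 420.2 303.8 8.5
circle 469.2 294.2 9.4
```

>>> arm_command --pt "0 0 0 0.03 0.015 0.4 0.0" --pt "0 0 0 0 0 0.7 0.0" --pt "0 0 0 0 0 0.7 0.0" --pt "0 0 0 0 0 0.39 0.0" --pt "0 0 0 0 0 0.13 0.0" --pt "0 0 0 0 0 0 0" --pt "0 0 0 0 0 0 -1" --pt "0 0 0 0 0 0 -1" --pt "0 0 0 0 0 0 -1" --pt "0 0 0 0 0 0 -1" --pt "0 0 0 0 0 0 -1"

```text
time_s: 51.22
tcp_pos: [0.4692, 0.2957, 0.0695]
ee_rot: [0.996, -0.091, 0.001, -0.001]
contact_force: [-0.8, -0.9, 5.6]
gripper_width: 0.182
gripper_force: 78.1
```

>>> arm_command --pt "0 0 0 0 0 -0.4 -1" --pt "0 0 0 0 0 -0.8 -1" --pt "0 0 0 0 0 -0.9 -1" --pt "0 0 0 0.35 0.83 0 -1" --pt "0 0 0 0.35 0.83 0 -1" --pt "0 0 0 0.35 0.83 0 -1" --pt "0 0 0 0.35 0.83 0 -1" --pt "0 0 0 0.35 0.83 0 -1" --pt "0 0 0 0.35 0.83 0 -1" --pt "0 0 0 0.35 0.83 0 -1" --pt "0 0 0 0.35 0.83 0 -1" --pt "0 0 0 0.35 0.83 0 -1"

```text
time_s: 52.72
tcp_pos: [0.538, -0.0226, 0.1525]
ee_rot: [0.996, -0.091, 0.0, -0.0]
contact_force: [-0.1, 0.7, -0.7]
gripper_width: 0.174
gripper_force: 78.3
```

>>> arm_command --pt "0 0 0 0.35 0.83 0 -1" --pt "0 0 0 0.35 0.83 0 -1" --pt "0 0 0 0.37 0.83 0 -1" --pt "0 0 0 0.37 0.8 0 -1" --pt "0 0 0 0 0 0 -1" --pt "0 0 0 0 0 0 -1"

```text
time_s: 53.48
tcp_pos: [0.5704, -0.1609, 0.1521]
ee_rot: [0.996, -0.092, -0.0, -0.0]
contact_force: [-0.3, 0.4, -1.6]
gripper_width: 0.177
gripper_force: 78.3
```

```bash
python3 eye.py
```

```text
53.525 [ 0.5704 -0.1606  0.1521] 0.18031715437848353
pin [(0.72, [571.0, -154.0, 90.0]), (0.68, [573.0, -79.0, 3.0])] strap [(0.97, [603.0, -164.0, 39.0]), (0.95, [561.0, -259.0, 34.0]), (0.88, [609.0, -81.0, 40.0]), (0.61, [609.0, 6.0, 42.0])]
rivet 650.7 1.9
rivet 646.8 -81.7
rivet 640.0 -165.5
rivet 624.9 3.4
rivet 620.9 -80.2
rivet 614.2 -163.9
rivet 597.9 -258.0
rivet 572.0 -257.1
rivet 559.4 -98.2
```

>>> arm_command --pt "0 0 0 0.01 0.01 0.45 -1" --pt "0 0 0 0 0 0.35 -1" --pt "0 0 0 0 0 0.15 -1" --pt "0 0 0 0 0 0.15 -1" --pt "0 0 0 0 0 0.15 -1" --pt "0 0 0 0 0 0.15 -1" --pt "0 0 0 0 0 0.15 -1" --pt "0 0 0 0 0 0.1 -1" --pt "0 0 0 0 0 0 -1"

```text
time_s: 54.75
tcp_pos: [0.5709, -0.1618, 0.0855]
ee_rot: [0.996, -0.092, -0.0, -0.0]
contact_force: [1.4, 1.3, -0.8]
gripper_width: 0.178
gripper_force: 78.3
```

>>> arm_command --pt "0 0 0 0 0 0.1 -1" --pt "0 0 0 0 0 0.1 -1" --pt "0 0 0 0 0 0.1 -1" --pt "0 0 0 0 0 0.1 -1" --pt "0 0 0 0 0 0.06 -1" --pt "0 0 0 0 0 0.05 -1" --pt "0 0 0 0 0 0.04 -1" --pt "0 0 0 0 0 0 -1"

```text
time_s: 55.75
tcp_pos: [0.5714, -0.162, 0.0693]
ee_rot: [0.996, -0.091, 0.002, 0.0]
contact_force: [-11.4, 3.9, 26.8]
gripper_width: 0.181
gripper_force: 81.2
```

Pin C is home. Now to recover strap D, which lies flat with its rivets at (598, -258) and (572, -257).

>>> arm_command --pt "0 0 0 0 0 -0.12 -1" --pt "0 0 0 0 0 0 -0.3" --pt "0 0 0 0 0 0 0" --pt "0 0 0 0 0 0 0" --pt "0 0 0 0 0 -0.4 0" --pt "0 0 0 0 0 -0.9 0" --pt "0 0 0 0 0 -0.9 0" --pt "0 0 0 0.06 0.8 0 0.5" --pt "0 0 0 0.06 0.8 0 0.5" --pt "0 0 0 0.06 0.8 0 0.5" --pt "0 0 -0.8 0 0 0 0.5" --pt "0 0 0 0 0 0 0.5"

```text
time_s: 57.25
tcp_pos: [0.5606, -0.258, 0.1577]
ee_rot: [1.0, -0.023, 0.001, 0.0]
contact_force: [0.7, 0.2, -1.0]
gripper_width: 0.752
gripper_force: 0.0
```

```bash
python3 - <<'E'
from h import *
p=ctrl.get_image('wrist'); o=ctrl.get_obs(); print(o['time_s'],o['tcp_pos'],o['ee_rot'].round(4),o['gripper_width'])
c=unwarp(p,.50,.67,-.3,-.04,.05,mm=.5); cv2.imwrite('pics/w10.png',np.hstack([cv2.resize(c,None,fx=.8,fy=.8),cv2.resize(p['color'],(384,272))]))
g=cv2.cvtColor(c,cv2.COLOR_BGR2GRAY); m=(g>175).astype('uint8'); n,l,s,ce=cv2.connectedComponentsWithStats(m)
for i in range(1,n):
    if 120<s[i,4]<420 and max(s[i,2:4])<26: print('rivet',(670-ce[i][1]/2).round(1),(-40-ce[i][0]/2).round(1))
E
```

```text
57.3 [ 0.56062517 -0.25765882  0.15759368] [ 9.997e-01 -2.320e-02  5.000e-04  2.000e-04] 0.7492118984667592Traceback (most recent call last):
  File "<stdin>", line 3, in <module>
    return _nx.concatenate(arrs, 1, dtype=dtype, casting=casting)
           ~~~~~~~~~~~~~~~^^^^^^^^^^^^^^^^^^^^^^^^^^^^^^^^^^^^^^^
ValueError: all the input array dimensions except for the concatenation axis must match exactly, but along dimension 0, the array at index 0 has size 273 and the array at index 1 has size 272
```

```bash
python3 - <<'E'
from h import *
p=ctrl.get_image('wrist')
c=unwarp(p,.50,.67,-.3,-.04,.05,mm=.5); cv2.imwrite('pics/w10.png',np.hstack([cv2.resize(c,(400,272)),cv2.resize(p['color'],(384,272))]))
g=cv2.cvtColor(c,cv2.COLOR_BGR2GRAY); m=(g>170).astype('uint8'); n,l,s,ce=cv2.connectedComponentsWithStats(m)
for i in range(1,n):
    if 100<s[i,4]<450 and max(s[i,2:4])<28: print('rivet',(670-ce[i][1]/2).round(1),(-40-ce[i][0]/2).round(1))
E
```

```text
rivet 646.8 -81.9
rivet 640.1 -165.7
rivet 620.9 -80.4
rivet 614.2 -164.0
rivet 598.0 -258.3
rivet 588.3 -107.1
rivet 582.8 -187.1
rivet 572.0 -257.4
rivet 558.7 -101.0
```

View pics/w10.png

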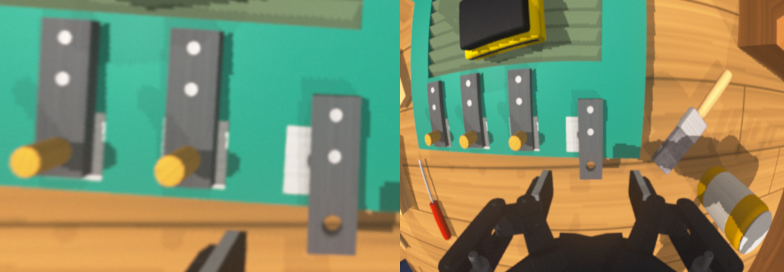

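Strap D lies flat with its eye overhanging the edge, rivets at (335,115) and (335,157) in the left panel. I'll regrasp it at the middle.

>>> arm_command --pt "0 0 0 0 0 0.7 0.5" --pt "0 0 0 0 0 0.8 0.5" --pt "0 0 0 0 0 0.6 0.5" --pt "0 0 0 0 0 0.3 0.5" --pt "0 0 0 0 0 0.13 0.5" --pt "0 0 0 0 0 0 0.5" --pt "0 0 0 0 0 0 -1" --pt "0 0 0 0 0 0 -1" --pt "0 0 0 0 0 0 -1" --pt "0 0 0 0 0 0 -1" --pt "0 0 0 0 0 0 -1" --grip_force 60

```text
time_s: 58.72
tcp_pos: [0.5611, -0.2579, 0.0569]
ee_rot: [1.0, -0.022, 0.001, 0.001]
contact_force: [-0.5, 0.3, 6.0]
gripper_width: 0.352
gripper_force: 60.2
```

>>> arm_command --pt "0 0 0 0 0 -0.3 -1" --pt "0 0 0 0 0 -0.5 -1" --pt "0 0 0.1 0 0 0 -1" --pt "0 0 0 0.46 -0.16 0 -1" --pt "0 0 0 0.47 -0.16 0 -1" --pt "0 0 0 0 0 0 -1" --pt "0 0 0 0 0 0 -1"

```text
time_s: 59.6
tcp_pos: [0.5978, -0.2471, 0.087]
ee_rot: [1.0, -0.031, -0.001, -0.0]
contact_force: [-0.7, -0.1, -1.3]
gripper_width: 0.353
gripper_force: 59.5
```

```bash
python3 held.py
```

```text
59.65 [ 0.5977 -0.2472  0.0872] [ 9.995e-01 -3.080e-02 -5.000e-04 -0.000e+00] 0.3460891332682586
272 [38.  -0.5  5. ]
206 [12.8 -0.5  5. ]
[]
```

>>> arm_command --pt "0 0 0 0.005 0 0.4 -1" --pt "0 0 0 0 0 0.2 -1" --pt "0 0 0 0 0 0.1 -1" --pt "0 0 0 0 0 0.05 -1" --pt "0 0 0 0 0 0.02 -1" --pt "0 0 0 0 0 0 -1" --pt "0 0 0 0 0 0 0" --pt "0 0 0 0 0 0 0.5" --pt "0 0 0 0 0 0 0.5" --pt "0 0 0 0 0 -0.5 0.5" --pt "0 0 0 0 0 -1 0.5" --pt "0 0 0 0 0 -1 0.2"

```text
time_s: 61.15
tcp_pos: [0.5986, -0.2471, 0.1594]
ee_rot: [1.0, -0.031, 0.0, 0.0]
contact_force: [0.2, -0.6, 0.6]
gripper_width: 0.599
gripper_force: 0.0
```

>>> arm_command --pt "0 0 0 -0.35 -0.9 -0.1 0" --pt "0 0 0 -0.35 -0.9 0 0" --pt "0 0 0 -0.35 -0.9 0 0" --pt "0 0 0 -0.35 -0.9 0 0" --pt "0 0 0 -0.35 -0.9 0 0" --pt "0 0 0 -0.35 -0.9 0 0" --pt "0 0 0 -0.35 -0.9 0 0" --pt "0 0 0 -0.35 -0.9 0 0" --pt "0 0 0 -0.35 -0.9 0 0" --pt "0 0 0 -0.35 -0.9 0 0" --pt "0 0 0 -0.35 -0.9 0 0" --pt "0 0 0 -0.35 -0.9 0 0"

```text
time_s: 62.65
tcp_pos: [0.457, 0.1957, 0.1627]
ee_rot: [1.0, -0.031, 0.001, -0.001]
contact_force: [0.2, -0.1, 0.1]
gripper_width: 0.498
gripper_force: 0.0
```

>>> arm_command --pt "0 0 0 -0.35 -0.9 0 0" --pt "0 0 0 -0.35 -0.9 0 0" --pt "0 0 0 -0.37 -0.9 0 0" --pt "0 0 0.7 0 0 0 0" --pt "0 0 0 0 0 0 0" --pt "0 0 0 0 0 0 0"

```text
time_s: 63.4
tcp_pos: [0.4214, 0.3046, 0.1616]
ee_rot: [0.996, -0.091, 0.001, -0.0]
contact_force: [0.5, 0.1, -0.4]
gripper_width: 0.501
gripper_force: 0.0
```

```bash
python3 pins2.py
```

```text
63.45 [0.4215 0.3045 0.1614] [ 0.996 -0.091  0.    -0.   ]
0.75 [421. 301.   1.] d tool [-0.2  3.2]
circle 420.8 304.2 9.0
```

>>> arm_command --pt "0 0 0 -0.015 0.015 0.4 0.0" --pt "0 0 0 0 0 0.7 0.0" --pt "0 0 0 0 0 0.7 0.0" --pt "0 0 0 0 0 0.38 0.0" --pt "0 0 0 0 0 0.13 0.0" --pt "0 0 0 0 0 0 0" --pt "0 0 0 0 0 0 -1" --pt "0 0 0 0 0 0 -1" --pt "0 0 0 0 0 0 -1" --pt "0 0 0 0 0 0 -1" --pt "0 0 0 0 0 0 -1" --grip_force 80

```text
time_s: 64.88
tcp_pos: [0.4211, 0.3048, 0.0698]
ee_rot: [0.996, -0.091, 0.001, -0.001]
contact_force: [-0.7, -0.2, 6.1]
gripper_width: 0.174
gripper_force: 78.1
```

>>> arm_command --pt "0 0 0 0 0 -0.4 -1" --pt "0 0 0 0 0 -0.9 -1" --pt "0 0 0 0 0 -0.9 -1" --pt "0 0 0 0.4 0.85 0 -1" --pt "0 0 0 0.4 0.85 0 -1" --pt "0 0 0 0.4 0.85 0 -1" --pt "0 0 0 0.4 0.85 0 -1" --pt "0 0 0 0.4 0.85 0 -1" --pt "0 0 0 0.4 0.85 0 -1" --pt "0 0 0 0.4 0.85 0 -1" --pt "0 0 0 0.4 0.85 0 -1" --pt "0 0 0 0.4 0.85 0 -1"

```text
time_s: 66.38
tcp_pos: [0.5064, -0.024, 0.157]
ee_rot: [0.996, -0.092, 0.0, -0.0]
contact_force: [-0.1, 0.0, -0.2]
gripper_width: 0.179
gripper_force: 78.3
```

>>> arm_command --pt "0 0 0 0.4 0.85 0 -1" --pt "0 0 0 0.4 0.85 0 -1" --pt "0 0 0 0.4 0.85 0 -1" --pt "0 0 0 0.4 0.85 0 -1" --pt "0 0 0 0.45 0.88 0 -1" --pt "0 0 0 0.05 0.05 0 -1" --pt "0 0 0 0 0 0 -1" --pt "0 0 0 0 0 0 -1"

```text
time_s: 67.38
tcp_pos: [0.5572, -0.2073, 0.1566]
ee_rot: [0.996, -0.091, 0.0, -0.0]
contact_force: [-0.2, 1.0, -0.9]
gripper_width: 0.178
gripper_force: 78.4
```

```bash
python3 eye.py
```

```text
67.425 [ 0.5572 -0.2073  0.1566] 0.1772265946560435
pin [(0.93, [570.0, -160.0, 4.0]), (0.66, [555.0, -207.0, 91.0])] strap [(0.92, [602.0, -163.0, 40.0]), (0.74, [604.0, -82.0, 37.0]), (0.72, [601.0, -247.0, 34.0]), (0.56, [611.0, 7.0, 41.0]), (0.45, [572.0, -120.0, -2.0]), (0.33, [566.0, -242.0, 38.0])]
rivet 650.7 1.8
rivet 646.7 -81.8
rivet 640.0 -165.6
rivet 635.6 -248.9
rivet 624.8 3.4
rivet 620.8 -80.3
rivet 614.3 -164.1
rivet 609.7 -247.5
rivet 558.6 -99.5
```

>>> arm_command --pt "0 0 0 0.2 0.44 0 -1" --pt "0 0 0 0.19 0.44 0 -1" --pt "0 0 0 0 0 0 -1" --pt "0 0 0 0 0 0 -1"

```text
time_s: 68.03
tcp_pos: [0.5661, -0.2462, 0.156]
ee_rot: [0.996, -0.092, -0.0, -0.0]
contact_force: [-0.4, -0.5, 0.0]
gripper_width: 0.176
gripper_force: 78.4
```

>>> arm_command --pt "0 0 0 0 -0.025 0.45 -1" --pt "0 0 0 0 0 0.45 -1" --pt "0 0 0 0 0 0.15 -1" --pt "0 0 0 0 0 0.15 -1" --pt "0 0 0 0 0 0.15 -1" --pt "0 0 0 0 0 0.15 -1" --pt "0 0 0 0 0 0.15 -1" --pt "0 0 0 0 0 0.1 -1" --pt "0 0 0 0 0 0 -1"

```text
time_s: 69.15
tcp_pos: [0.5665, -0.2451, 0.086]
ee_rot: [0.996, -0.092, 0.0, 0.0]
contact_force: [1.7, -0.3, -1.5]
gripper_width: 0.177
gripper_force: 78.3
```

>>> arm_command --pt "0 0 0 0 0 0.1 -1" --pt "0 0 0 0 0 0.1 -1" --pt "0 0 0 0 0 0.1 -1" --pt "0 0 0 0 0 0.1 -1" --pt "0 0 0 0 0 0.06 -1" --pt "0 0 0 0 0 0.05 -1" --pt "0 0 0 0 0 0.04 -1" --pt "0 0 0 0 0 0 -1"

```text
time_s: 70.15
tcp_pos: [0.5672, -0.2452, 0.0697]
ee_rot: [0.996, -0.091, 0.002, 0.001]
contact_force: [-7.0, 3.5, 21.7]
gripper_width: 0.178
gripper_force: 80.9
```

>>> arm_command --pt "0 0 0 0 0 0.05 -1" --pt "0 0 0 0 0 0 -1" --pt "0 0 0 0 0 -0.15 -1" --pt "0 0 0 0 0 0 -0.3" --pt "0 0 0 0 0 0 0" --pt "0 0 0 0 0 0 0" --pt "0 0 0 0 0 -0.4 0" --pt "0 0 0 0 0 -0.9 0" --pt "0 0 0 0 0 -0.9 0" --pt "0 0 0 0 0 -0.9 0" --pt "0 0 0 -0.6 -0.6 -0.3 0" --pt "0 0 0 -0.6 -0.6 0 0"

```text
time_s: 71.65
tcp_pos: [0.5282, -0.1888, 0.2074]
ee_rot: [0.996, -0.092, 0.002, 0.001]
contact_force: [0.9, 0.0, 0.8]
gripper_width: 0.5
gripper_force: 0.0
```

>>> arm_command --pt "0 0 0 -0.4 -0.6 0 0" --pt "0 0 0 -0.4 -0.6 0 0" --pt "0 0 0 0 -0.6 0 0" --pt "0 0 0 0 0 0 0" --pt "0 0 0 0 0 0 0"

```text
time_s: 72.28
tcp_pos: [0.5097, -0.1128, 0.205]
ee_rot: [0.996, -0.091, 0.0, 0.0]
contact_force: [0.0, 0.9, -0.1]
gripper_width: 0.5
gripper_force: 0.0
```

```bash
python3 - <<'E'
from h import *
p=ctrl.get_image('wrist'); o=ctrl.get_obs(); print(o['time_s'],o['tcp_pos'],o['gripper_width'],o['contact_force'])
print('pins',find(p,'pin1')); print('straps',find(p,'strap1'))
c=unwarp(p,.52,.69,-.29,.05,.05,mm=.5); c2=unwarp(p,.52,.69,-.29,.05,.076,mm=.5)
g=cv2.cvtColor(c,cv2.COLOR_BGR2GRAY); n,l,s,ce=cv2.connectedComponentsWithStats((g>172).astype('uint8'))
for i in range(1,n):
    if 100<s[i,4]<450 and max(s[i,2:4])<28: print('rivet',(690-ce[i][1]/2).round(1),(50-ce[i][0]/2).round(1))
t=ctrl.get_image('top'); tc=cv2.resize(t['color'],(640,400))[60:300]; cv2.imwrite('pics/w11.png',np.vstack([c2[:, :640],tc]))
for n_ in ['nozzle_top','battery','screwdriver','tin','brush','offcut']: print(n_,find(t,n_,pm=.5))
E
```

```text
72.325 [ 0.50961565 -0.11302482  0.20467155] 0.5009380260194137 [ 0.18539742 -0.19777087 -0.17009385]
pins [(0.77, [578.0, -78.0, 3.0]), (0.7, [570.0, -161.0, 3.0]), (0.64, [569.0, -248.0, 3.0])]
straps [(0.92, [599.0, -165.0, 43.0]), (0.68, [612.0, 4.0, 42.0]), (0.68, [566.0, -249.0, 5.0]), (0.67, [600.0, -248.0, 35.0])]
rivet 650.4 2.2
rivet 646.5 -81.5
rivet 639.8 -165.3
rivet 635.4 -248.6
rivet 624.6 3.5
rivet 620.7 -80.0
rivet 614.0 -163.8
rivet 609.4 -247.2
rivet 550.6 -174.8
nozzle_top [(0.67, [510.0, 379.0, 170.0])]
battery [(0.78, [711.0, -151.0, 37.0])]
screwdriver [(0.7, [424.0, 138.0, -0.0])]
tin [(0.57, [446.0, -508.0, 1.0])]
brush [(0.73, [575.0, -440.0, 4.0])]
offcut [(0.93, [698.0, 181.0, 2.0])]
```

View pics/w11.png

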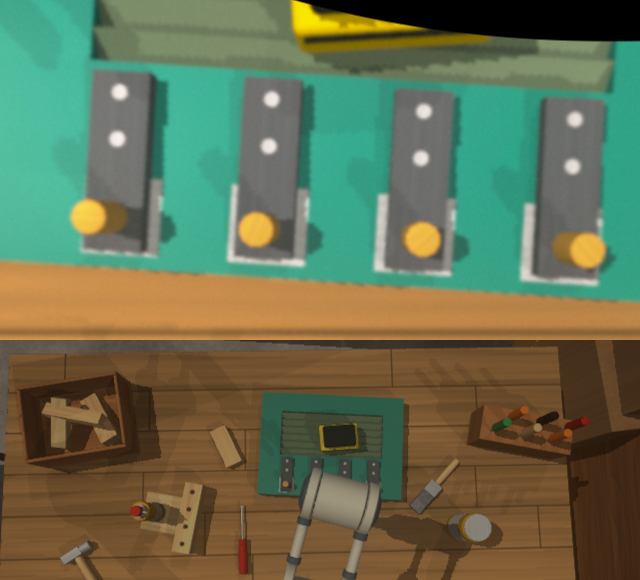

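All four heads at the z = 76 mm plane fall on their seats ((88,217), (257,229), (422,240), (588,250)). The straps are square and the bystanders have not moved.

```bash
python3 -c "
from rig import ctrl
print(ctrl.sign_off())"
```

```text
the job is handed in; nothing more can be done
None
```

I pressed the nozzle fully down and let it back up first, then pinned all four straps to the shutter with their heads home, re-placing the one strap that got knocked aside. No pins were spare, the other things on the bench were left as they were, and the job was handed in about 72 s into the run.

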